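Count to the third bay and file the piston

TASK

The single piston standing on the bench in front of the white six-bay divider rack belongs to cylinder three, and bays are numbered from the tall end plate. Starting there, run one fingertip along the rack, touching the tall end plate, then the divider after the first bay, then the divider after the second bay, to count the bays off. Then push the piston along the bench into the third bay until it is fully home against the rack's back stop; do not lift or tip it, and leave the other parts where they are.

Things in the scene. Friction and masses are not known exactly. Their poses are not given: they have to be found in the camera images.
- piston: the piston to file: aluminium cylinder 52 mm in diameter, 42 mm tall, about 130 g, standing crown up on the bench; origin at the centre of its underside, z up; its yaw does not matter. It starts 70 to 95 mm in front of the line of divider noses, not touching anything
- rack: white rigid plastic rack fixed to the bench, 402 mm long: six bays, no floor, open above and toward the robot. Origin on the bench, middle of the line of divider noses (bay mouths); x into the bays, away from the robot; y along the row to the robot's left. Bay centres y = +-33, +-99, +-165 mm; bays 60 mm wide. Back stop: wall 34 mm high, face at x = 48 mm, so a piston's centre is at x = 22 mm when home
- end_tall: tall end plate, at the left or right end of the rack (rack y = +198 or -198 mm); bays are counted from it. 6 mm thick with a half-round nose; its front shoulder, 24 mm long from the nose, is 60 mm high, level with the divider tops; behind that a 30 mm wide round-topped ear with a hole rises to 111 mm. Origin at the foot of its nose, axes as the rack
- end_low: the plain end plate at the other end of the rack, 6 mm thick, 60 mm high, same shape as a divider; origin at the foot of its nose, axes as the rack
- divider_a: leftmost (rack y = +132 mm) inner divider of the rack, a white plastic plate 6 mm thick with a half-round nose toward the robot, 60 mm high, flat top running from the nose 54 mm back; origin at the foot of its nose, axes as the rack
- divider_b: second from left (rack y = +66 mm) inner divider of the rack, a white plastic plate 6 mm thick with a half-round nose toward the robot, 60 mm high, flat top running from the nose 54 mm back; origin at the foot of its nose, axes as the rack
- divider_c: middle (rack y = 0) inner divider of the rack, a white plastic plate 6 mm thick with a half-round nose toward the robot, 60 mm high, flat top running from the nose 54 mm back; origin at the foot of its nose, axes as the rack
- divider_d: second from right (rack y = -66 mm) inner divider of the rack, a white plastic plate 6 mm thick with a half-round nose toward the robot, 60 mm high, flat top running from the nose 54 mm back; origin at the foot of its nose, axes as the rack
- divider_e: rightmost (rack y = -132 mm) inner divider of the rack, a white plastic plate 6 mm thick with a half-round nose toward the robot, 60 mm high, flat top running from the nose 54 mm back; origin at the foot of its nose, axes as the rack
- filed_piston: a like piston already in one of the rack's two end bays; origin at the centre of its underside; leave alone
- filed_pin: steel piston pin, 16 mm in diameter, 44 mm tall, upright in the rack's other end bay; origin at the centre of its underside; leave alone
- bench_pin: a like steel pin standing upright on the bench in front of the rack's left end; origin at the centre of its underside; leave alone
- gear: steel gear lying flat on the bench in front of the rack's right end, 60 mm in diameter, 18 mm high at the hub; origin at the centre of its underside; leave alone
- con_rod: steel connecting rod lying flat, about 140 mm long, 18 mm high, near the robot on its right; origin under the centre of its big end, x toward the small end; leave alone
- driver: screwdriver lying on the bench near the robot on its left; leave alone
- oil: grey oil bottle, 60 mm in diameter, 120 mm tall, standing to the left of the rack; origin at the centre of its underside; leave alone
There are look-alikes about, which are no part of the job. Leave any blue or purple look-alike of the end_tall alone.

How it is judged (in metres and radians):
On the way, in this order (a step that is already met when the one before it is completed fails the run):
1. a fingertip touches the tall end plate (contact force between the fingers and end_tall above 0.3 N), for 0.02 s.
2. then the divider after the first bay (((y of end_tall in the frame of rack above 0 m and contact force between the fingers and divider_a above 0.3 N) or (y of end_tall in the frame of rack below 0 m and contact force between the fingers and divider_e above 0.3 N))), for 0.02 s.
3. then the divider after the second bay (((y of end_tall in the frame of rack above 0 m and contact force between the fingers and divider_b above 0.3 N) or (y of end_tall in the frame of rack below 0 m and contact force between the fingers and divider_d above 0.3 N))), for 0.02 s.
4. then the fingers push the piston into the mouth of the third bay (((y of end_tall in the frame of rack above 0 m and y of piston in the frame of rack between 0.026 and 0.04 m) or (y of end_tall in the frame of rack below 0 m and y of piston in the frame of rack between -0.04 and -0.026 m)) and x of piston in the frame of rack above -0.012 m and contact force between the fingers and piston above 0.1 N), for 0.02 s.
At the end, for the whole second after the job is handed in: the piston stands upright (within 0.08 rad) and still on the bench in the third bay from the tall end plate, within 5 mm of touching the back stop (((y of end_tall in the frame of rack above 0 m and y of piston in the frame of rack between 0.026 and 0.04 m) or (y of end_tall in the frame of rack below 0 m and y of piston in the frame of rack between -0.04 and -0.026 m)) and x of piston in the frame of rack between 0.017 and 0.026 m and height (world z) of piston below 0.003 m and angle between piston's own z axis and vertical below 0.08 rad and linear speed of piston below 0.01 m/s).
It fails at once if the piston is lifted more than 6 mm off the bench (height (world z) of piston above 0.006 m).
It fails at once if the piston is tipped by more than 0.25 rad (angle between piston's own z axis and vertical above 0.25 rad).
It fails at once if another part (piston, pin, gear, rod, screwdriver or bottle) is moved more than 12 mm (distance of any of filed_piston, filed_pin, bench_pin, gear, con_rod, driver, oil from where it was at the start of the episode above 0.012 m).
It also fails if it takes over 64 s, if anything falls off the work surface, if the arm or the gripper's body presses on something with over 40 N, if the wrist force passes 120 N, or if a joint passes its speed limit or range.

ROBOT

A 6-joint arm with a two-finger parallel gripper is mounted at the origin on the work surface. World frame = base frame: x ahead of the robot, y to its left, z up, the work surface at z = 0. Lengths are in mm, angles in degrees, forces in N, time in s.
With the tool pointing down it reaches from about 375 to 825 mm from the base axis. Payload 5.5 kg.
Tool frame: the origin (TCP) lies at the very end of the fingers, on their centre line; the grasp point (between the pads) lies 19 mm behind it; z points along the fingers, y is the line along which they close (so a half turn about z gives the same grasp; the last joint's range is limited). The gripper opens to 85 mm and grips with 20 to 120 N. Pads are 22 mm wide; open, the fingers measure 114 mm over their backs; the gripper's body (76 mm by 85 mm) begins 54 mm behind the grasp point. The pads swing forward as they close: fully open they stand 13 mm farther back than shut.
Start: joints at [-70.646, 17.962, -2.699, 69.339, 0, 90], TCP at [198.844, -566.088, 231.299] pointing down, gripper open.
Joint ranges: [-152.73, 152.73], [-39.44, 99.34], [-58.76, 71.6], [-118.89, 123.64], [-81.53, 83.1], [-180, 180]. Speed limits (degrees/s): [136.94, 136.94, 172.46, 180, 180, 180].

INTERFACE

Orientations are given as a 3x3 rotation matrix whose columns are the frame's x, y, z axes.
In Python, from bench import arm gives the robot as it stands.
- The arm moves only by the tool drive_tool, never from a script. Its arguments are lists of equal length, an entry for each row: "translation": the shift along the tool's x, y, z in cm, a list of three; "turn": the turn about the tool's z in rad. In form: {"translation": [[x, y, z], ...], "turn": [turn, ...]}. A call has 1 to 20 rows; each row shifts and turns the commanded pose from where the row before left it, along the tool's axes as they then stand; what a row does not reach is not made up. A row lasts 1/8 s, in which the tool goes at most 62.5 mm and 10.7 degrees, less where a joint would pass 70% of its speed; a pose out of reach is approached as far as the arm can. A call with a gripper value outside its range is refused whole. "hand" is the closure in counts, from 0 (fully open) to 255 (shut), set as the call begins (left out, the last holds). The fingers move at their own pace and stop on an object; "grip_force" is the grip in N (left out, the last holds). Time passes only in rows, so rows that do not move let the fingers close. It gives the time, the measured TCP pose, the force, the opening and the grip force at its end, in the units of the state.
- arm.read_state(): the state, without advancing time (a new reading comes with each control period).
- arm.capture(name): name is "side" or "top"; returns a dict with "pixels" (480x640x3 uint8, red, green, blue), "depth" (480x640 float32, mm along the optical axis (not along the pixel's ray), 0 where there is no reading), "vfov" (degrees; the focal length in pixels is half the picture's height over the tangent of half this angle, whatever the lens; pixels are square), "cx", "cy" (the principal point, pixels), "distortion" ([k1, k2, p1, p2, k3] as OpenCV has them; the pictures are not rectified), "pose" (4x4, takes a point from camera to world coordinates). Camera axes: x right, y up, looking along -z (the intrinsics and any distortion apply to the point x, -y, -z); pixel columns grow to the right and rows downward; lengths in mm; the calibration is good to about 2 mm. A picture is of the moment at which its call begins.
- arm.sign_off(): hands the job in; it is judged then, once.
The state is a dict: "time_s": time; "joint_positions": joint angles; "joint_vel": joint speeds; "joint_efforts": joint torques, N m; "ee_pos": TCP position; "eef_rot": TCP orientation; "contact_force": force on the tool from outside, world axes, zero at the start; "ft_torque": the same for the moment, N m; "grip_width": opening from 0.0 (shut) to 1.0 (fully open); "grip_force": force on a finger pad.
Only numpy, scipy, OpenCV 4.12 (cv2) and the standard library are available. Lean on these libraries where they do the work, as an engineer would, in place of code of your own. Each camera call takes 0.05 s, during which the arm holds its last target. There are 200 camera calls.

## Working session

There is one attempt and no reset: what is moved stays moved. The work goes in short steps, Python scripts to look and compute and a tool call to move; the robot and the scene stay as the last step left them, time stands still between calls to the robot, and variables do not carry over. Pictures are saved under pics/ and viewed, at most 10 in all, crops included, and the job is handed in when it is done.

Besides the shell and the picture viewer there is one more tool, called by a JSON object that holds its "fn" and its "kwargs", one argument or row to a line. drive_tool: Moves the arm, as the interface text tells. Its arguments: {"type":"object","properties":{"translation":{"type":"array"},"turn":{"type":"array"},"hand":{"type":"number"},"grip_force":{"type":"number"}},"required":["translation","turn"]}

```bash
mkdir -p pics
cat > h.py <<'E'
import numpy as np, cv2
from bench import arm
def K(c):
    f=240/np.tan(np.radians(c["vfov"])/2); return np.array([[f,0,c["cx"]],[0,f,c["cy"]],[0,0,1.]])
def cloud(c):
    v,u=np.mgrid[0:480,0:640]; p=np.stack([u,v],-1).reshape(-1,1,2).astype(float)
    n=cv2.undistortPoints(p,K(c),np.array(c["distortion"],float)).reshape(480,640,2)
    d=c["depth"]; P=np.stack([n[...,0]*d,-n[...,1]*d,-d,np.ones_like(d)],-1)
    W=(P@np.array(c["pose"]).T)[...,:3]; W[d==0]=np.nan; return W
E
python3 - <<'E'
from h import *
import pickle
for n in("top","side"):
    c=arm.capture(n); cv2.imwrite(f"pics/{n}1.png",c["pixels"][...,::-1]); pickle.dump(c,open(n+".pkl","wb")); print(n,np.round(c["pose"],2).tolist(),c["vfov"])
print(arm.read_state())
E
```

```text
top [[0.0, 0.99, -0.15, 352.13], [-1.0, -0.0, -0.01, 39.97], [-0.01, 0.15, 0.99, 992.88], [0.0, 0.0, 0.0, 1.0]] 52.384722598299525
side [[-1.0, 0.02, -0.05, 431.16], [-0.05, -0.58, 0.81, 734.34], [-0.02, 0.82, 0.58, 533.18], [0.0, 0.0, 0.0, 1.0]] 55.41119658064718
{'time_s': 0.1, 'joint_positions': array([-7.06453326e+01,  1.79997168e+01, -2.74837764e+00,  6.93382319e+01,
        6.99839126e-05,  8.99998960e+01]), 'joint_vel': array([-0.07280276, -0.05543165,  0.12847041,  0.03890983, -0.07991166,
       -0.05902456]), 'joint_efforts': array([-8.75366732e-04, -5.40766382e+01,  3.40541661e+01,  1.11864522e-02,
       -9.81817175e-05,  6.05404921e-06]), 'ee_pos': array([ 198.68158301, -565.61370422,  230.52611351]), 'eef_rot': array([[ 9.43484569e-01,  3.31416084e-01, -4.98183031e-04],
       [ 3.31416458e-01, -9.43483497e-01,  1.42193356e-03],
       [ 1.22418290e-06, -1.50667843e-03, -9.99998865e-01]]), 'contact_force': array([-0.22738881,  0.40678053,  0.5826239 ]), 'ft_torque': array([ 0.00661123,  0.00628594, -0.04966944]), 'grip_force': 0.0, 'grip_width': 1.00086215560188}
```

View pics/top1.png

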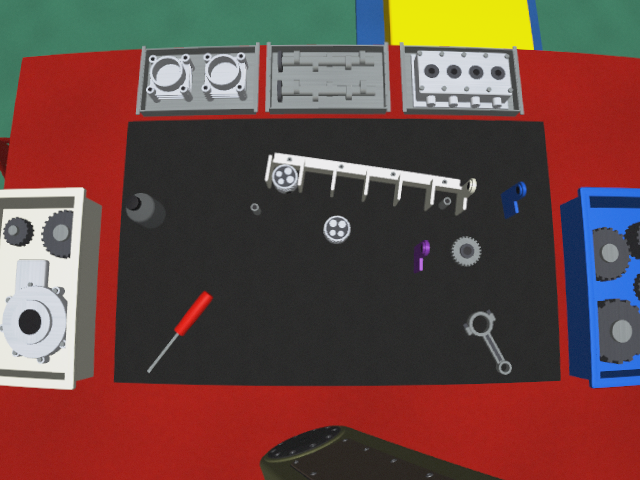

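View pics/side1.png

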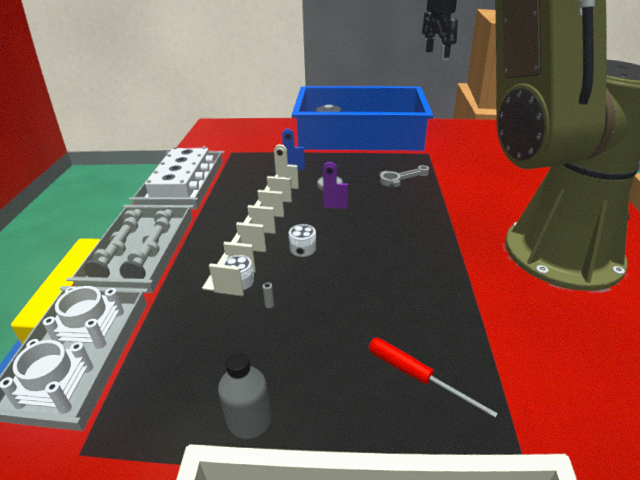

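The top view shows three ear plates: white on the rack's right end (470,188), blue (515,195) and purple (422,253). The white one is part of the rack, so the tall end is on the right. The piston is at (337,229). I'll confirm with a crop and measure.

Run:
```python
from h import *
import pickle
c=pickle.load(open("top.pkl","rb")); W=cloud(c); im=c["pixels"].astype(int)
cv2.imwrite("pics/crop.png",cv2.resize(c["pixels"][140:290,240:540,::-1],(800,400),interpolation=cv2.INTER_CUBIC))
v,u=np.mgrid[0:480,0:640]
roi=(u>255)&(u<500)&(v>145)&(v<225)
top=roi&(abs(W[...,2]-60)<5)&(im.max(-1)-im.min(-1)<60)
n,l,s,ce=cv2.connectedComponentsWithStats(top.astype(np.uint8))
for i in range(1,n):
    if s[i,4]>12:
        P=W[l==i]; print(s[i,:],P.mean(0).round(1),P[:,:2].min(0).round(1),P[:,:2].max(0).round(1))
print("wall z",[W[y,x].round(1).tolist() for x,y in((310,166),(380,175),(430,182))])
def blob(name,x0,x1,y0,y1,z0,z1):
    m=(u>=x0)&(u<=x1)&(v>=y0)&(v<=y1)&(W[...,2]>z0)&(W[...,2]<z1); P=W[m]
    print(name,m.sum(),P.min(0).round(1),P.max(0).round(1),((P.min(0)+P.max(0))/2).round(1))
blob("piston",315,360,205,250,36,48)
blob("purple",405,435,235,280,6,150)
blob("purple hi",405,435,235,280,70,150)
blob("blue",495,530,175,220,6,150)
blob("ear",455,482,172,215,66,150)
blob("pin",245,265,198,220,36,50)
blob("gear",448,485,232,270,5,40)
```

```text
[265 155   8  27  91] [640.1 141.1  59.8] [613.9 134.4] [667.  147.5]
[297 159   7  27  85] [630.8  77.5  59.9] [605.1  72.2] [658.8  83.8]
[331 164   6  27  81] [621.1  12.1  60.2] [595.    6.7] [647.6  17. ]
[364 168   6  28  87] [611.9 -53.2  60. ] [585.  -58.7] [640.2 -47.9]
[397 174   7  26  87] [ 601.6 -118.9   60. ] [ 576.1 -126.2] [ 627.7 -112.3]
[429 179   7  26  93] [ 592.9 -183.5   59.5] [ 566.1 -190.5] [ 618.1 -176.7]
[462 183   5  27  68] [ 578.6 -247.2   59.3] [ 556.9 -251.6] [ 609.3 -242.6]
wall z [[651.3, 58.9, 34.5], [632.2, -83.5, 35.0], [616.6, -184.5, 40.1]]
piston 530 [496.  -19.   36.2] [546.2  30.7  46.9] [521.1   5.9  41.6]
purple 347 [ 435.4 -189.6    6.1] [ 492.5 -150.2  115.4] [ 464.  -169.9   60.7]
purple hi 142 [ 459.4 -163.1   70.4] [ 489.3 -150.2  115.4] [ 474.4 -156.7   92.9]
blue 540 [ 547.4 -387.1    6.1] [ 604.4 -332.4  115.1] [ 575.9 -359.8   60.6]
ear 166 [ 578.5 -258.8   67.1] [ 609.3 -243.7  113.7] [ 593.9 -251.2   90.4]
pin 55 [556.7 161.   36.7] [572.3 176.4  47.8] [564.5 168.7  42.2]
gear 675 [ 442.7 -293.9    5. ] [ 513.5 -225.8   22.4] [ 478.1 -259.8   13.7]
```

View pics/crop.png

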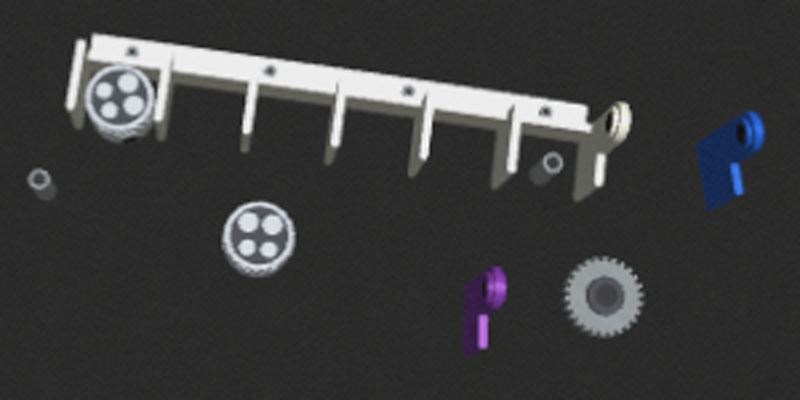

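The crop confirms it. The white eared plate at crop (610,140), top image (470,188), is joined to the rack and is the tall end, on the right. Blue and purple stand free. The third bay is at rack y = -33. The rack origin is about (585,-50) with yaw -8.3°, and the piston is at rack (-71,46).

{"fn": "drive_tool", "kwargs": {
  "translation": [
    [3.6,-1.58,0],
    [3.6,-1.58,0],
    [3.6,-1.58,0],
    [3.6,-1.58,0],
    [3.6,-1.58,0],
    [3.6,-1.58,0],
    [3.6,-1.58,0],
    [3.6,-1.58,0],
    [3.6,-1.58,0],
    [3.6,-1.58,0],
    [3.6,-1.58,0],
    [3.6,-1.58,0],
    [0,0,0],
    [0,0,0],
    [0,0,0],
    [0,0,0],
    [0,0,0],
    [0,0,0],
    [0,0,0],
    [0,0,0]
  ],
  "turn": [0,0,0,0,0,0,0,0,0,0,0,0,-0.18,-0.18,-0.18,-0.18,-0.18,-0.18,-0.009,0],
  "hand": 177,
  "grip_force": 20
}}

```text
time_s: 2.6
ee_pos: [543.5, -244.0, 231.0]
eef_rot: [[0.146, 0.989, -0.0], [0.989, -0.146, 0.0], [0.0, -0.0, -1.0]]
contact_force: [-0.6, 0.2, -0.4]
grip_width: 0.305
grip_force: 0.0
```

{"fn": "drive_tool", "kwargs": {
  "translation": [
    [0,0,4],
    [0,0,4],
    [0,0,4],
    [0,0,3],
    [0,0,1],
    [0,0,0]
  ],
  "turn": [0,0,0,0,0,0]
}}

```text
time_s: 3.35
ee_pos: [543.5, -244.0, 71.2]
eef_rot: [[0.144, 0.99, -0.001], [0.99, -0.144, 0.0], [0.0, -0.001, -1.0]]
contact_force: [-0.1, -0.7, 0.3]
grip_width: 0.304
grip_force: 0.0
```

Run:
```python
from h import *
a=arm.capture("side")["pixels"][110:260,220:420,::-1]
b=arm.capture("top")["pixels"][130:280,350:550,::-1]
cv2.imwrite("pics/p2.png",np.vstack([cv2.resize(i,(400,300),interpolation=cv2.INTER_CUBIC) for i in(a,b)]))
print(arm.read_state()["joint_positions"].round(1))
```

```text
[-24.2  23.7 -16.3  50.   -0.   74.1]
```

View pics/p2.png

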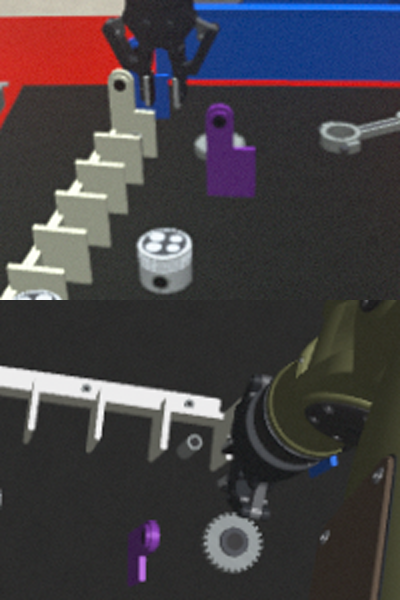

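The leading fingertip (147,103 in the upper half) hangs just above the shoulder of the white tall plate, clear of the ear. I'll shift back 4 mm for knuckle clearance and feel downwards.

{"fn": "drive_tool", "kwargs": {
  "translation": [
    [0,-0.4,0],
    [0,0,0.4],
    [0,0,0.2],
    [0,0,0.2],
    [0,0,0.1],
    [0,0,0]
  ],
  "turn": [0,0,0,0,0,0]
}}

```text
time_s: 4.2
ee_pos: [539.6, -243.4, 62.2]
eef_rot: [[0.144, 0.99, -0.0], [0.99, -0.144, 0.0], [0.0, -0.0, -1.0]]
contact_force: [-0.8, -1.1, 0.2]
grip_width: 0.31
grip_force: 0.0
```

{"fn": "drive_tool", "kwargs": {
  "translation": [
    [0,0,0.2],
    [0,0,0.1],
    [0,0,0.1],
    [0,0,0]
  ],
  "turn": [0,0,0,0]
}}

```text
time_s: 4.7
ee_pos: [539.9, -243.6, 59.4]
eef_rot: [[0.143, 0.99, 0.001], [0.99, -0.143, -0.0], [-0.0, 0.001, -1.0]]
contact_force: [-3.4, 0.9, 8.2]
grip_width: 0.308
grip_force: 4.8
```

{"fn": "drive_tool", "kwargs": {
  "translation": [
    [0,0,-1],
    [3.3,0,0],
    [3.3,0,0],
    [0,0,0],
    [0,0,0.7],
    [0,0,0.3],
    [0,0,0],
    [0,0,0]
  ],
  "turn": [0,0,0,0,0,0,0,0]
}}

```text
time_s: 5.7
ee_pos: [549.4, -178.9, 59.3]
eef_rot: [[0.145, 0.989, 0.001], [0.989, -0.145, 0.0], [0.0, 0.001, -1.0]]
contact_force: [-2.8, 2.9, 9.6]
grip_width: 0.306
grip_force: 6.1
```

{"fn": "drive_tool", "kwargs": {
  "translation": [
    [0,0,-1],
    [3.3,0,0],
    [3.3,0,0],
    [0,0,0],
    [0,0,0.7],
    [0,0,0.3],
    [0,0,0],
    [0,0,0]
  ],
  "turn": [0,0,0,0,0,0,0,0]
}}

```text
time_s: 6.7
ee_pos: [558.9, -113.8, 59.3]
eef_rot: [[0.145, 0.989, 0.001], [0.989, -0.145, 0.0], [0.0, 0.001, -1.0]]
contact_force: [-2.8, 1.4, 10.7]
grip_width: 0.307
grip_force: 5.4
```

All three touched. Next I'll hop to the left side of the piston.

{"fn": "drive_tool", "kwargs": {
  "translation": [
    [0,0,-3.5],
    [0,0,-3.5],
    [3.26,-1.1,0],
    [3.26,-1.1,0],
    [3.26,-1.1,0],
    [3.26,-1.1,0],
    [3.26,-1.1,0],
    [0,0,0],
    [0,0,4],
    [0,0,4],
    [0,0,3.5],
    [0,0,0]
  ],
  "turn": [0,0,0,0,0,0,0,0,0,0,0,0]
}}

```text
time_s: 8.2
ee_pos: [524.8, 54.7, 10.7]
eef_rot: [[0.145, 0.989, -0.006], [0.989, -0.145, -0.001], [-0.002, -0.006, -1.0]]
contact_force: [-0.0, 0.4, 0.3]
grip_width: 0.306
grip_force: 0.0
```

Run:
```python
from h import *
a=arm.capture("side")["pixels"][150:320,210:410,::-1]
b=arm.capture("top")["pixels"][140:310,250:450,::-1]
cv2.imwrite("pics/p3.png",np.hstack([cv2.resize(i,(400,340),interpolation=cv2.INTER_CUBIC) for i in(a,b)]))
```

```text
(no output)
```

View pics/p3.png

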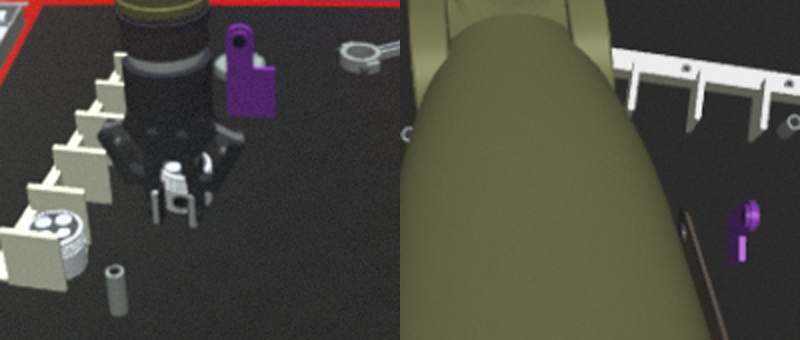

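Left half: the fingers at (174,210) stand to the left of the piston at (184,190), roughly in line. I'll nudge +3 mm and push it right slowly.

{"fn": "drive_tool", "kwargs": {
  "translation": [
    [-0.8,0.3,0],
    [-0.5,0,0],
    [-0.5,0,0],
    [-0.5,0,0],
    [-0.5,0,0],
    [-0.5,0,0],
    [-0.5,0,0],
    [-0.5,0,0],
    [-0.5,0,0],
    [-0.5,0,0],
    [-0.5,0,0],
    [-0.5,0,0],
    [-0.5,0,0],
    [-0.5,0,0],
    [-0.5,0,0],
    [-0.5,0,0],
    [-0.5,0,0],
    [-0.5,0,0],
    [-0.1,0,0],
    [0,0,0]
  ],
  "turn": [0,0,0,0,0,0,0,0,0,0,0,0,0,0,0,0,0,0,0,0]
}}

```text
time_s: 10.8
ee_pos: [516.8, -37.4, 13.2]
eef_rot: [[0.144, 0.99, -0.0], [0.99, -0.144, -0.001], [-0.001, -0.0, -1.0]]
contact_force: [0.5, 1.0, 0.2]
grip_width: 0.304
grip_force: 0.1
```

{"fn": "drive_tool", "kwargs": {
  "translation": [
    [1,0,0],
    [1,0,0],
    [0,0,-4],
    [0,0,-4],
    [0,0,-3],
    [-2.8,-2.8,0],
    [-2.75,-2.8,0],
    [0,0,0],
    [0,0,0],
    [0,0,0],
    [0,0,0],
    [0,0,0],
    [0,0,0],
    [0,0,0],
    [0,0,0],
    [0,0,0],
    [0,0,0]
  ],
  "turn": [0,0,0,0,0,0,0,-0.18,-0.18,-0.18,-0.18,-0.18,-0.18,-0.18,-0.18,-0.131,0]
}}

```text
time_s: 12.92
ee_pos: [456.5, -63.6, 123.3]
eef_rot: [[-0.99, 0.144, -0.0], [0.144, 0.99, -0.0], [0.0, -0.0, -1.0]]
contact_force: [0.0, -0.2, 0.4]
grip_width: 0.305
grip_force: 0.0
```

Run:
```python
from h import *
cs=arm.capture("side");c=arm.capture("top")
a=cs["pixels"][150:320,210:410,::-1]; b=c["pixels"][140:310,250:450,::-1]
cv2.imwrite("pics/p4.png",np.hstack([cv2.resize(i,(400,340),interpolation=cv2.INTER_CUBIC) for i in(a,b)]))
o=np.array([584.9,-49.6]);R=np.array([[.990,-.144],[.144,.990]])
for cc in(cs,c):
    W=cloud(cc); q=(W[...,:2]-o)@R.T
    m=(abs(W[...,2]-41)<4)&(q[...,0]>-110)&(q[...,0]<-38)&(abs(q[...,1]+33)<45)
    P=q[m]; print(m.sum(), P.min(0).round(1),P.max(0).round(1),((P.min(0)+P.max(0))/2).round(1)) if m.any() else 0
s=arm.read_state(); print(R@(s["ee_pos"][:2]-o),s["ee_pos"],s["joint_positions"].round(1))
```

```text
296 [-96.3 -56. ] [-44.9  -2.8] [-70.6 -29.4]
64 [-79.9 -18.2] [-47.   -2.8] [-63.4 -10.5]
[-125.06337953  -32.52972564] [456.51030756 -63.78344438 123.2806859 ] [ -8.    7.5 -30.8  51.7  -0.    0.4]
```

View pics/p4.png

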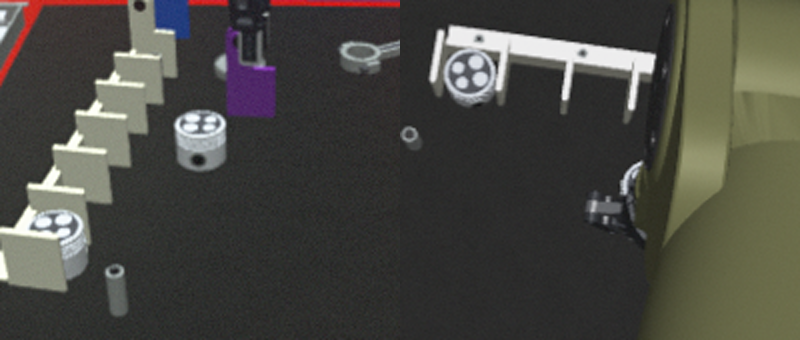

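The piston (200,138 in the left half) is upright at rack (-71,-30). The tool is behind it at (-125,-32.5), and the two-finger cradle will centre it. I'll descend and push.

{"fn": "drive_tool", "kwargs": {
  "translation": [
    [0,0,4],
    [0,0,4],
    [0,0,3],
    [0,0,0],
    [-1,0,0],
    [-0.5,0,0],
    [-0.5,0,0],
    [-0.5,0,0],
    [-0.5,0,0],
    [-0.5,0,0],
    [-0.5,0,0],
    [-0.5,0,0],
    [-0.5,0,0],
    [-0.5,0,0],
    [-0.5,0,0],
    [-0.5,0,0],
    [-0.5,0,0],
    [-0.5,0,0],
    [0,0,0]
  ],
  "turn": [0,0,0,0,0,0,0,0,0,0,0,0,0,0,0,0,0,0,0]
}}

```text
time_s: 15.4
ee_pos: [531.6, -75.1, 13.4]
eef_rot: [[-0.99, 0.143, 0.001], [0.143, 0.99, -0.0], [-0.001, 0.0, -1.0]]
contact_force: [0.1, -0.2, 0.2]
grip_width: 0.304
grip_force: 0.0
```

```bash
cat >> h.py <<'E'
o=np.array([584.9,-49.6]);R=np.array([[.990,-.144],[.144,.990]])
def look(f):
    cs=arm.capture("side");c=arm.capture("top")
    a=cs["pixels"][150:320,210:410,::-1]; b=c["pixels"][110:280,270:470,::-1]
    cv2.imwrite(f,np.hstack([cv2.resize(i,(400,340),interpolation=cv2.INTER_CUBIC) for i in(a,b)]))
    for cc in(cs,c):
        W=cloud(cc); q=(W[...,:2]-o)@R.T
        m=(abs(W[...,2]-42.)<3)&(q[...,0]>-60)&(q[...,0]<52)&(abs(q[...,1]+33)<28)
        if m.any(): P=q[m]; print(m.sum(), P.min(0).round(1),P.max(0).round(1),((P.min(0)+P.max(0))/2).round(1))
    s=arm.read_state(); print(R@(s["ee_pos"][:2]-o),s["ee_pos"],s["contact_force"])
E
python3 -c "
from h import *
look('pics/p5.png')"
```

```text
210 [-58.8 -53. ] [ 7.6 -5.4] [-25.6 -29.2]
[-49.66542592 -32.85185182] [531.04558397 -74.9503191   13.3249969 ] [ 0.14487668  0.34906052 -0.32233584]
```

View pics/p5.png

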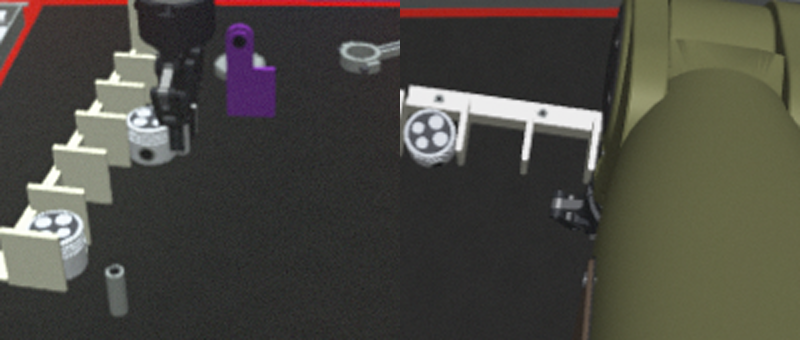

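The piston (150,135) is nosing into the third bay ahead of the fingers, as predicted. I'll push it home slowly.

{"fn": "drive_tool", "kwargs": {
  "translation": [
    [-0.5,0,0],
    [-0.5,0,0],
    [-0.5,0,0],
    [-0.5,0,0],
    [-0.5,0,0],
    [-0.5,0,0],
    [-0.4,0,0],
    [-0.2,0,0],
    [-0.2,0,0],
    [0,0,0]
  ],
  "turn": [0,0,0,0,0,0,0,0,0,0]
}}

```text
time_s: 16.75
ee_pos: [568.4, -80.4, 13.3]
eef_rot: [[-0.99, 0.143, 0.0], [0.143, 0.99, 0.0], [-0.0, 0.0, -1.0]]
contact_force: [0.1, 0.3, -0.4]
grip_width: 0.308
grip_force: 0.0
```

{"fn": "drive_tool", "kwargs": {
  "translation": [
    [-0.1,0,0],
    [-0.1,0,0],
    [0,0,0]
  ],
  "turn": [0,0,0]
}}

```text
time_s: 17.12
ee_pos: [568.8, -80.6, 12.9]
eef_rot: [[-0.99, 0.144, -0.003], [0.144, 0.99, 0.0], [0.003, -0.0, -1.0]]
contact_force: [-4.7, -0.6, 1.7]
grip_width: 0.31
grip_force: 0.7
```

Resistance of 4.7 N against the push means the piston is on the back stop. I'll back off and look.

{"fn": "drive_tool", "kwargs": {
  "translation": [
    [0.3,0,0],
    [1,0,0],
    [2,0,0],
    [3,0,0],
    [0,0,-4],
    [0,0,-5],
    [5,0,-3],
    [5,0,0],
    [0,0,0]
  ],
  "turn": [0,0,0,0,0,0,0,0,0]
}}

```text
time_s: 18.25
ee_pos: [405.0, -56.7, 133.2]
eef_rot: [[-0.99, 0.143, -0.001], [0.143, 0.99, 0.0], [0.002, 0.0, -1.0]]
contact_force: [0.5, 0.4, -1.0]
grip_width: 0.306
grip_force: 0.0
```

```bash
python3 -c "
from h import *
look('pics/p6.png')"
```

```text
131 [ -5.9 -57.3] [ 46.6 -14.8] [ 20.3 -36.1]
262 [ -3.4 -41. ] [48.5 -5. ] [ 22.5 -23. ]
[-172.78462426  -32.93259297] [409.24777386 -57.31583071 133.76145357] [ 0.92207178 -0.56064803  0.80415651]
```

View pics/p6.png

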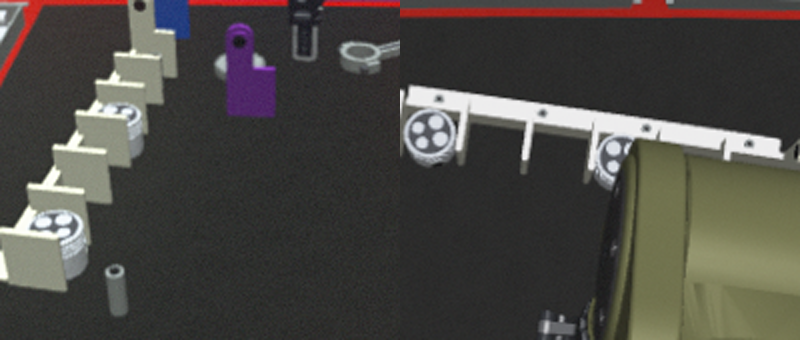

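The piston stands upright in the third bay (118,125), x ≈ 21–22 mm and y ≈ -31 mm, and everything else is undisturbed.

```bash
python3 -c "
from h import *
print(arm.sign_off())"
```

```text
the job is handed in; nothing more can be done
None
```

I touched the tall right-hand end plate and the next two dividers in order, then pushed the piston upright along the bench into the third bay against the back stop (about 21–22 mm in), and handed the job in; no verdict came back.

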